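# Refit the fan timer's knob and hold it pressed

### The arm

A 6-joint arm with a two-finger parallel gripper is mounted at the origin on the work surface. World frame = base frame: x ahead of the robot, y to its left, z up, the work surface at z = 0. Lengths are in m, angles in rad, forces in N, time in s.
With the tool pointing down it reaches from about 0.35 to 0.975 m from the base axis. Payload 4.9 kg.
Tool frame: the origin (TCP) lies midway between the tips of the shut fingers; the grasp point (between the pads) lies 19 mm behind it; z points along the fingers, y is the direction in which the jaws open and shut (so a half turn about z gives the same grasp; the last joint's range is limited). The gripper opens to 85 mm and grips with 20 to 120 N. Pads are 22 mm wide; open, the fingers measure 114 mm over their backs; the gripper's body (76 mm by 85 mm) begins 54 mm behind the grasp point. The pads swing forward as they close: fully open they stand 13 mm farther back than shut.
Start: joints at [1.079, 0.053, 1.613, -0, 1.476, -0.119], TCP at [0.228, 0.582, 0.231] pointing down, gripper open.
Joint ranges: [-3.01, 3.01], [-1.01, 2.22], [0.06, 2.58], [-1.02, 4.17], [0.09, 2.62], [-3.14, 3.14]. Speed limits (rad/s): [2.57, 2.57, 3.14, 3.14, 3.14, 3.14].

### API

Orientations are given as a unit quaternion [w, x, y, z].
In Python, from plant import manip, cams gives the robot as it stands.
- The arm moves only by the tool jog_arm, never from a script. Its argument "targets" is a list of rows, each a list of 4 numbers: the shift along the tool's x, y, z in m, then the turn about the tool's z in degrees. A call has 1 to 5 rows; each row is the pose to reach, as a shift and turn from the pose commanded when the call began, along the tool's axes at that moment; what a row does not reach only later rows make up. A row lasts 1/12 s, in which the tool goes at most 41.7 mm and 7.16 degrees, less where a joint would pass 70% of its speed; a pose out of reach is approached as far as the arm can. A call with a gripper value outside its range is refused whole. "fingers" is the opening, from 0 (shut) to 1 (fully open), set as the call begins (left out, the last holds). The fingers move at their own pace and stop on an object; the grip force is fixed at half the most. Time passes only in rows, so rows that repeat a pose let the fingers close. It gives the time, the measured TCP pose, the force and the opening at its end, in the units of the state.
- manip.state(): the state, without advancing time (a new reading comes with each control period).
- cams.grab_frame(name): name is "scene" or "side" or "wrist"; returns the picture (420x560x3 uint8, red, green, blue); there is no depth.
- cams.get_calibration(name): a dict with "camera_matrix" (3x3 intrinsics, pixels), "distortion" ([k1, k2, p1, p2, k3] as OpenCV has them; the pictures are not rectified), "cam_to_world" (4x4, takes a point from camera to world coordinates). Camera axes: x right, y up, looking along -z (the intrinsics and any distortion apply to the point x, -y, -z); pixel columns grow to the right and rows downward; lengths in m; the calibration is good to about 2 mm. A picture is of the moment at which its call begins: read the wrist's pose just before it. get_calibration takes no time and is no camera call; for the wrist camera it gives the pose at the moment of the call.
- manip.job_done(): hands the job in, once; it reports no verdict.
The state is a dict: "time": time; "joint_pos": joint angles; "joint_vel": joint speeds; "joint_efforts": joint torques, N m; "tool_pos": TCP position; "tool_rot": TCP orientation; "contact_force": force on the tool from outside, world axes, zero at the start; "ft_torque": the same for the moment, N m; "gripper_width": opening from 0.0 (shut) to 1.0 (fully open).
Only numpy, scipy, OpenCV 4.12 (cv2) and the standard library are available. Lean on these libraries where they do the work, as an engineer would, in place of code of your own. Each camera call takes 0.05 s, during which the arm holds its last target. There are 200 camera calls.

### The job

The knob has come off the fan timer on the marble sill. Pick the bar-grip knob out of the cluttered storage box, turn it so that its flat-sided bore matches the D-shaped shaft of the timer, push it fully home on the shaft, then press it all the way down against the shaft's spring and finish while still holding it pressed down with the gripper. Leave the parsley pot, the glass vase, the scoop and the mug standing where they are.

Things in the scene. Friction and masses are not known exactly. Their poses are not given: they have to be found in the camera images.
- knob: The loose knob, black plastic, about 40 g, 41 mm tall, the only part in the box with a bar grip. Stands upright, bore down. Origin: centre of its underside, on the bore's axis; z up, x towards its pointer nose. Round hub 32 mm diameter, z = 0 to 19 mm. D-shaped bore in the underside, 16 mm deep, 13.5 mm diameter; its flat is on the nose (+x) side, 2.75 mm from the axis.
- knob_grip (a point): Point on the knob's axis in its bar grip, 31 mm above the underside; axes as the knob's. The bar runs along x: 34 mm long (x = -17 to 17), 14 mm wide in y, z = 18 to 41 mm above the underside. Pinch it across the 14 mm from above, fingertips just above the hub.
- knob_pointer (a point): Tip of the knob's pointer nose, 26 mm along +x from the knob's axis, 25 mm above its underside; axes as the knob's. The nose is 10 mm wide and sticks out at one end of the bar only (z = 18 to 32 mm).
- shaft_tip (a point): Top end, on the axis, of the timer's upright steel shaft; moves down with it. z up, x towards its flat, on the toggle's side. D section 12 mm diameter, flat 2 mm from the axis; top 2.5 mm tapers in by 2 mm. Stands 24 mm above the top plate; does not turn. The knob goes on only with its x along this x to about 0.1 rad (nose to the toggle); home, its origin is 16 mm below the tip.
- shaft (a joint): How far the shaft is pressed down into the timer, m: 0 = up (rest), 0.006 = fully down at its stop. Spring: about 3 N to start moving, about 8 N fully down; springs back when let go.
- timer: The timer, black block fixed to the sill, 130 mm (x) by 100 mm (y), top plate 54 mm above the sill with a ring of scale marks round the shaft. Origin: centre of its underside; the shaft stands at x = -15 mm, y = 0, the small metal toggle (up to 17 mm above the plate) at x = +44 mm. z up; x, y as the shaft's.
- storage_box: White open plastic box, fixed, 230 (x) by 310 (y) by 45 mm high, walls and floor 5 mm; grey latch on its -x side. Origin: centre of its underside. The knob is near one of x = +-50, y = +-70 mm; at the other three lie a round black cap (36 mm), a black collar ring (38 mm) and a grey tee fitting (50 mm long), none over 24 mm tall. These may be touched.
- parsley_pot: White ceramic pot of parsley, 120 mm across, up to 0.18 m tall with its leaves. Origin: centre of its underside. Bystander.
- vase: Glass propagation vase, 76 mm across, 130 mm tall. Origin: centre of its underside. Bystander.
- scoop: Stainless scoop: 60 mm round cup, 32 mm tall, with a flat handle along its y. Origin: centre of the cup's underside. Bystander.
- mug: Blue ceramic mug, 80 mm across, 90 mm tall. Origin: centre of its underside. Bystander.
Mind the look-alikes: they are no part of the job. Leave any orange look-alike of the knob alone.

How it is judged:
On the way, in this order (a step that is already met when the one before it is completed fails the run):
1. the knob is carried clear above the storage box (height (world z) of knob above 0.06 m and contact force between the fingers and knob above 0.5 N and contact force between knob and storage_box below 0.1 N), for 0.2 s.
2. the knob is home on the shaft, its flat on the shaft's flat (horizontal distance between knob and shaft_tip below 0.004 m and z of knob in the frame of shaft_tip below -0.013 m and x of knob_pointer in the frame of shaft_tip above 0.018 m and angle between the x axis of knob and the x axis of shaft_tip, either way round below 0.3 rad), for 0.2 s.
At the end, for the whole second after the job is handed in: The knob is upright on the shaft, its underside at least 13 mm below the shaft's tip, axis within 4 mm of the shaft's, nose towards the toggle (within 0.3 rad), and the gripper, touching the knob, keeps the shaft pressed at least 4.5 of its 6 mm (all of step 2 and angle between knob's own z axis and vertical below 0.15 rad and value of joint shaft above 0.0045 m and contact force between the fingers and knob above 1 N); the arm keeps its last pose, push and grip.
It fails at once if the parsley pot, the vase, the scoop or the mug is pushed more than 30 mm or tipped (distance of any of parsley_pot, vase, scoop, mug from where it was at the start of the episode above 0.03 m or angle between any of parsley_pot, vase, mug's own z axis and vertical above 0.5 rad).
It also fails if it takes over 48 s, if anything falls off the work surface, if the arm or the gripper's body presses on something with over 40 N, if the wrist force passes 120 N, or if a joint passes its speed limit or range.

## Working session

There is one attempt and no reset: what is moved stays moved. The work goes in short steps, Python scripts to look and compute and a tool call to move; the robot and the scene stay as the last step left them, time stands still between calls to the robot, and variables do not carry over. Pictures are saved under pics/ and viewed, about 8 in all and at most 12, crops included, and the job is handed in when it is done.

Besides the shell and the picture viewer there is one more tool, called after "Call:" by a JSON object that holds its "name" and its "arguments". jog_arm: Moves the arm, as the interface text tells. Its arguments: {"type":"object","properties":{"targets":{"type":"array"},"fingers":{"type":"number"}},"required":["targets"]}

```bash
mkdir -p pics; cat > h.py <<'E'
import numpy as np, cv2
from scipy.spatial.transform import Rotation as R
from plant import manip, cams
def ray(c,uv):
    K=np.array(c["camera_matrix"],float);d=np.array(c["distortion"],float);T=np.array(c["cam_to_world"])
    p=cv2.undistortPoints(np.array([[uv]],float),K,d)[0,0]
    v=T[:3,:3]@np.array([p[0],-p[1],-1]);return T[:3,3],v
def at(c,uv,z):
    o,v=ray(c,uv);return o+v*(z-o[2])/v[2]
def proj(c,P):
    K=np.array(c["camera_matrix"],float);d=np.array(c["distortion"],float);T=np.array(c["cam_to_world"])
    q=(np.atleast_2d(P)-T[:3,3])@T[:3,:3]*[1,-1,-1]
    return cv2.projectPoints(q,np.zeros(3),np.zeros(3),K,d)[0][:,0]
def snap(n,f):
    c=cams.get_calibration(n);im=cams.grab_frame(n);cv2.imwrite(f,im[:,:,::-1]);np.save(f+'.npy',np.array([c],dtype=object),allow_pickle=True);return c,im
def load(f): return np.load(f+'.npy',allow_pickle=True)[0]
E
python3 - <<'E'
from h import *
s=manip.state();print(s)
ims=[]
for n in("scene","wrist","side"):
    c,im=snap(n,f"pics/{n}0.png");print(n,np.round(c["cam_to_world"],3).tolist())
E
```

```text
{'time': 0.0, 'joint_pos': array([ 1.07897617e+00,  5.33631674e-02,  1.61432077e+00, -2.60770839e-06,
        1.47599483e+00, -1.18984534e-01]), 'joint_vel': array([-0.00090479, -0.00086452, -0.00146493,  0.00044139, -0.00107673,
        0.00149737]), 'joint_efforts': array([-7.13209429e-04, -3.93686378e+01, -3.70172954e+01, -1.87835817e-04,
        7.12881127e-03, -3.56204896e-05]), 'tool_pos': array([0.22735117, 0.58150258, 0.23004312]), 'tool_rot': array([-3.12385207e-04,  1.85339743e-01,  9.82673950e-01, -9.95180392e-04]), 'contact_force': array([ 0.09984145, -0.02601457, -0.1639718 ]), 'ft_torque': array([ 0.00030343,  0.00239586, -0.0305638 ]), 'gripper_width': 1.001415241958338}
scene [[-0.844, -0.38, 0.379, 1.046], [0.537, -0.611, 0.582, 0.694], [0.011, 0.694, 0.72, 0.944], [0.0, 0.0, 0.0, 1.0]]
wrist [[0.363, -0.891, -0.273, 0.157], [0.932, 0.347, 0.109, 0.61], [-0.002, -0.294, 0.956, 0.372], [0.0, 0.0, 0.0, 1.0]]
side [[0.954, 0.228, -0.196, 0.297], [-0.301, 0.711, -0.635, -0.995], [-0.005, 0.665, 0.747, 1.202], [0.0, 0.0, 0.0, 1.0]]
```

View pics/scene0.png

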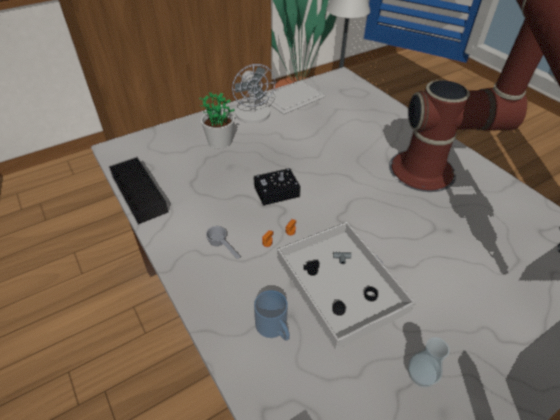

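View pics/wrist0.png

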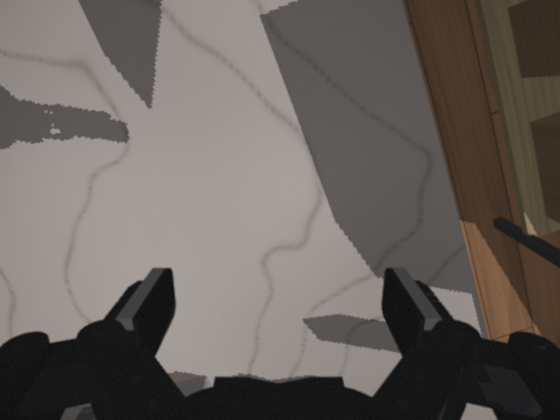

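The scene view shows the box at about (343,280), with the knob, black and with a nose, at (312,267). The timer is at (277,186), the orange look-alikes at (268,239) and (291,228), the scoop at (218,236), the mug at (271,312), the vase at (428,365) and the pot at (218,125). The wrist view shows only bare sill.

```bash
python3 - <<'E'
from h import *
c=load("pics/scene0.png");s=load("pics/side0.png")
pts={}
for n,uv,z in [("knob",(312,267),.03),("timer",(277,180),.06),("cap",(339,308),.015),("ring",(371,293),.01),("tee",(342,255),.015),("vase",(428,365),.06),("mug",(271,312),.04),("scoop",(218,236),.02),("pot",(218,125),.08),("or1",(268,239),.02),("or2",(291,228),.02)]:
    P=at(c,uv,z);pts[n]=P;print(n,P.round(3),proj(s,P).round())
out=[]
for f,cc in(("scene",c),("side",s)):
    im=cv2.imread(f"pics/{f}0.png")
    row=[]
    for n in("knob","timer"):
        u,v=proj(cc,pts[n])[0].astype(int);u=np.clip(u,33,526);v=np.clip(v,25,394)
        print(f,n,"crop origin",u-33,v-25)
        row.append(cv2.resize(im[v-25:v+25,u-33:u+33],None,fx=6,fy=6,interpolation=cv2.INTER_CUBIC))
    out.append(np.hstack(row))
cv2.imwrite("pics/crops.png",np.vstack(out))
E
```

```text
knob [0.591 0.162 0.03 ] [[256. 181.]]
timer [ 0.5   -0.161  0.06 ] [[257. 244.]]
cap [0.601 0.296 0.015] [[250. 162.]]
ring [0.499 0.303 0.01 ] [[226. 167.]]
tee [0.487 0.164 0.015] [[231. 189.]]
vase [0.546 0.533 0.06 ] [[223. 123.]]
mug [0.761 0.227 0.04 ] [[292. 160.]]
scoop [ 0.753 -0.081  0.02 ] [[317. 218.]]
pot [ 0.532 -0.508  0.08 ] [[301. 331.]]
or1 [0.636 0.006 0.02 ] [[279. 208.]]
or2 [0.555 0.005 0.02 ] [[259. 213.]]
scene knob crop origin 278 241
scene timer crop origin 243 154
side knob crop origin 223 156
side timer crop origin 223 219
```

View pics/crops.png

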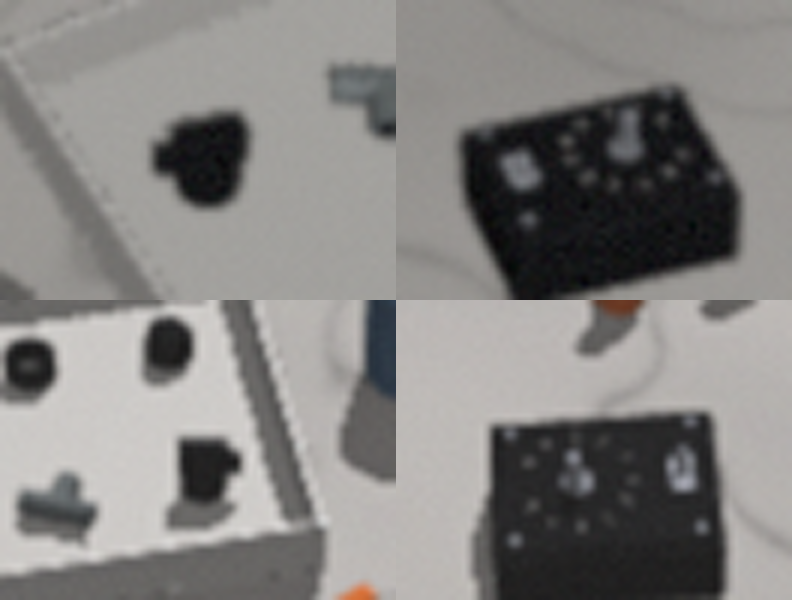

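Call:
{"name": "jog_arm", "arguments": {"targets": [[-0.03, -0.015, 0, 0], [-0.065, -0.034, 0, 0], [-0.1, -0.053, 0, 0], [-0.135, -0.071, 0, 0], [-0.17, -0.09, 0, 0]], "fingers": 1}}

```text
time: 0.57
tool_pos: [0.3538, 0.4348, 0.2309]
tool_rot: [-0.0, 0.185, 0.983, -0.0]
contact_force: [0.7, 1.2, -0.2]
gripper_width: 1.0
```

Call:
{"name": "jog_arm", "arguments": {"targets": [[-0.035, -0.018, 0, 0], [-0.07, -0.037, 0, 0], [-0.105, -0.055, 0, 0], [-0.14, -0.074, 0, 0], [-0.17, -0.09, 0, 0]]}}

```text
time: 0.98
tool_pos: [0.4798, 0.2884, 0.2311]
tool_rot: [0.0, 0.186, 0.983, -0.0]
contact_force: [0.4, 0.7, 0.2]
gripper_width: 1.0
```

Call:
{"name": "jog_arm", "arguments": {"targets": [[-0.035, -0.018, 0, -4], [-0.07, -0.037, 0, -9], [-0.105, -0.055, 0, -14], [-0.14, -0.071, 0, -18], [-0.15, -0.079, 0, -21]]}}

```text
time: 1.4
tool_pos: [0.5922, 0.1585, 0.2307]
tool_rot: [0.0, 0.004, 1.0, -0.001]
contact_force: [-0.9, 0.1, 0.2]
gripper_width: 1.0
```

Call:
{"name": "jog_arm", "arguments": {"targets": [[0, 0, 0, 0], [0, 0, 0, 0], [0, 0, 0, 0]]}}

```text
time: 1.65
tool_pos: [0.589, 0.163, 0.2309]
tool_rot: [-0.0, 0.003, 1.0, 0.0]
contact_force: [0.0, 0.6, -0.0]
gripper_width: 1.0
```

```bash
python3 - <<'E'
from h import *
s=manip.state();print(s["time"],s["tool_pos"],R.from_quat(s["tool_rot"],scalar_first=True).as_matrix().round(4),s["joint_pos"])
c,im=snap("wrist","pics/w1.png")
print(np.round(c["cam_to_world"],3),proj(c,[.591,.162,.03]))
E
```

```text
1.65 [0.58899773 0.163013   0.23090462] [[-1.0e+00  6.6e-03 -9.0e-04]
 [ 6.6e-03  1.0e+00  3.0e-04]
 [ 9.0e-04  3.0e-04 -1.0e+00]] [ 1.48073870e-01  2.10523819e-02  1.64604695e+00  4.75678243e-04
  1.47537303e+00 -1.41616459e+00]
[[ 0.006 -0.956 -0.293  0.513]
 [ 1.     0.006  0.002  0.165]
 [ 0.    -0.293  0.956  0.373]
 [ 0.     0.     0.     1.   ]] [[276.08956143 178.48413554]]
```

View pics/w1.png

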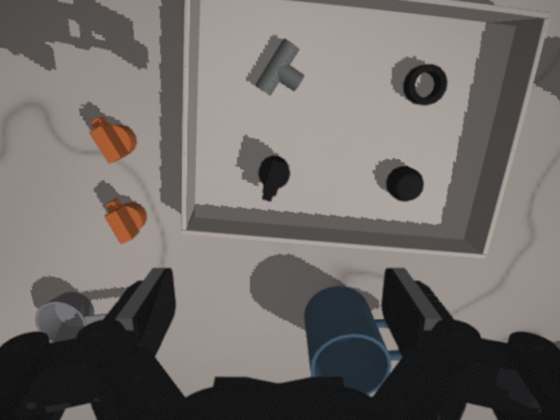

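The wrist view has the knob hub at about (275,172) with its nose pointing down the picture (+x) and slightly left. Next I zoom in on it.

```bash
python3 - <<'E'
from h import *
im=cv2.imread("pics/w1.png")[145:215,235:315]
im=np.clip(im.astype(float)*3,0,255).astype(np.uint8)
cv2.imwrite("pics/w1c.png",cv2.resize(im,None,fx=8,fy=8,interpolation=cv2.INTER_CUBIC))
E
```

```text
(no output)
```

View pics/w1c.png

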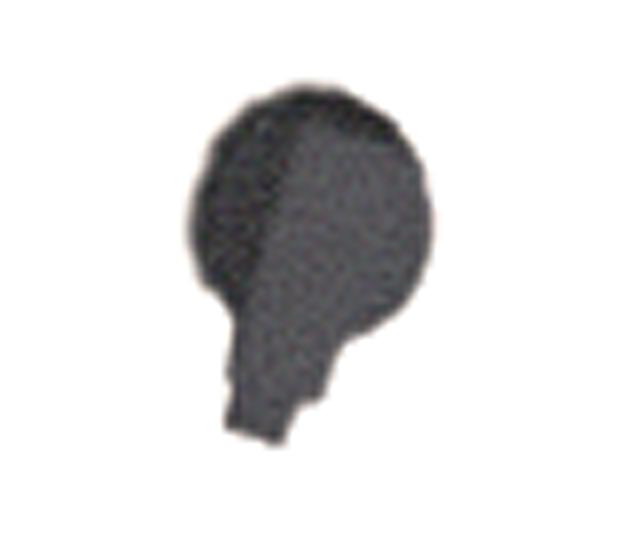

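```bash
cat > fit.py <<'E'
from h import *
from scipy.optimize import minimize
def box(x0,x1,y0,y1,z0,z1): return np.array([[x,y,z] for x in(x0,x1) for y in(y0,y1) for z in(z0,z1)])/1e3
a=np.linspace(0,2*np.pi,40)
hub=np.vstack([np.c_[16*np.cos(a),16*np.sin(a),0*a+z] for z in(0,19)])/1e3
parts=[hub,box(-17,17,-7,7,18,41),box(17,26,-5,5,18,32)]
S=8
def render(c,p,z0,o,sh):
    m=np.zeros((sh[0]*S,sh[1]*S),np.uint8)
    r=R.from_euler('z',p[2]).as_matrix()
    for q in parts:
        uv=(proj(c,q@r.T+[p[0],p[1],z0])-o+.5)*S
        cv2.fillPoly(m,[cv2.convexHull(uv.astype(np.float32)).astype(np.int32)],255)
    return cv2.resize(m,(sh[1],sh[0]),interpolation=cv2.INTER_AREA)/255.
def fit(f,crop,thr,p0,z0):
    c=load(f);u0,u1,v0,v1=crop
    g=cv2.imread(f)[v0:v1,u0:u1].max(2).astype(float)
    m=np.clip((thr-g)/20+.5,0,1)
    cost=lambda p:np.abs(render(c,[p[0]/1e3,p[1]/1e3,p[2]/50],z0,np.array([u0,v0]),m.shape)-m).sum()
    best=min((minimize(cost,[p0[0]*1e3,p0[1]*1e3,y*50],method='Nelder-Mead',options=dict(initial_simplex=np.array([p0[0]*1e3,p0[1]*1e3,y*50])+np.array([[0,0,0],[5,0,0],[0,5,0],[0,0,10]]))) for y in p0[2]),key=lambda r:r.fun)
    return best.x/[1e3,1e3,50],best.fun,m.sum()
E
python3 - <<'E'
from fit import *
print(fit("pics/w1.png",(235,315,145,215),60,(.59,.163,(-.4,-.1,.2)),.005))
for f,cr in(("scene0",(298,328,255,285)),("side0",(250,266,176,193))):
    g=cv2.imread(f"pics/{f}.png")[cr[2]:cr[3],cr[0]:cr[1]].max(2);print(g.min(),g.max())
    print(fit(f"pics/{f}.png",cr,60,(.59,.163,(-.4,-.1,.2)),.005))
E
```

```text
(array([ 0.58727647,  0.15849729, -0.21188746]), np.float64(141.05588235294118), np.float64(921.0499999999998))
10 165
(array([0.58590447, 0.15538937, 0.08336232]), np.float64(44.23921568627452), np.float64(155.4))
29 209
(array([0.59030758, 0.1611876 , 1.32026287]), np.float64(29.986274509803923), np.float64(68.1))
```

```bash
python3 - <<'E'
from fit import *
f="pics/w1.png";c=load(f)
g=cv2.imread(f)[145:215,235:315].max(2)
print(c["camera_matrix"],c["distortion"])
p,fu,_=fit(f,(235,315,145,215),60,(.59,.163,(-.2,)),.005)
m=render(c,p,.005,np.array([235,145]),g.shape)
for r in range(8,58,2): print(''.join('.#ox'[int(g[r,k]<60)+2*int(m[r,k]>.5)] for k in range(8,70)))
print(g[30,:60])
E
```

```text
[[357.22061271   0.         278.21839715]
 [  0.         357.22061271 205.29476438]
 [  0.           0.           1.        ]] [-0.03738747  0.          0.          0.          0.        ]
..............................................................
.........................oooooooooooo.........................
.....................oooxxxxxxxxxxxxxooo......................
...................oooxxxxxxxxxxxxxxxxxxxoo...................
..................ooxxxxxxxxxxxxxxxxxxxxxxoo..................
.................oxxxxxxxxxxxxxxxxxxxxxxxxxxo.................
................ooxxxxxxxxxxxxxxxxxxxxxxxxxxxo................
...............ooxxxxxxxxxxxxxxxxxxxxxxxxxxxxo................
...............oxxxxxxxxxxxxxxxxxxxxxxxxxxxxxxo...............
...............oxxxxxxxxxxxxxxxxxxxxxxxxxxxxxxo...............
...............xxxxxxxxxxxxxxxxxxxxxxxxxxxxxxxo...............
...............oxxxxxxxxxxxxxxxxxxxxxxxxxxxxxxo...............
...............oxxxxxxxxxxxxxxxxxxxxxxxxxxxxxx................
................oxxxxxxxxxxxxxxxxxxxxxxxxxxxx.................
.................ooxxxxxxxxxx
[... 208 characters left out ...]
..............
....................oxxxxxxxxxxxxxo...........................
...................oxxxxxxxxxxxxxoo...........................
...................ooxxxxxxxxxxxxo............................
....................oxxxxxxxxxoooo............................
....................xxxxxxxxxoo...............................
...................ooooxxxxxoo................................
.........................ooooo................................
[170 169 169 169 170 169 150 113  97  98  99 100 100  98  99  98  99 100
  99  98 100  98  90  64  32  19  20  19  22  19  18  17  23  28  28  28
  29  30  31  29  28  27  28  29  29  29  30  31  30  30  27  28  29  42
  83 135 165 171 169 169]
```

Call:
{"name": "jog_arm", "arguments": {"targets": [[0.002, -0.0045, 0.03, 4], [0.002, -0.0045, 0.06, 8], [0.002, -0.0045, 0.09, 12], [0.002, -0.0045, 0.11, 12], [0.002, -0.0045, 0.12, 12]]}}

```text
time: 2.12
tool_pos: [0.5846, 0.1589, 0.1075]
tool_rot: [-0.003, 0.107, 0.994, -0.001]
contact_force: [-1.2, 0.0, 0.3]
gripper_width: 1.0
```

Call:
{"name": "jog_arm", "arguments": {"targets": [[0, 0, 0, 0], [0, 0, 0, 0], [0, 0, 0, 0]]}}

```text
time: 2.37
tool_pos: [0.5888, 0.1586, 0.1136]
tool_rot: [0.002, 0.107, 0.994, 0.0]
contact_force: [0.1, -0.2, 0.6]
gripper_width: 0.998
```

```bash
python3 - <<'E'
from fit import *
s=manip.state();M=R.from_quat(s["tool_rot"],scalar_first=True).as_matrix();print(s["time"],s["tool_pos"],M.round(4))
f="pics/w2.png"
c,im=snap("wrist",f)
u,v=proj(c,[.587,.1585,.03])[0].astype(int);print(u,v)
cr=(u-70,u+70,v-60,v+60)
p,fu,ms=fit(f,cr,60,(.587,.1585,(-.2,)),.005);print(p,fu,ms)
g=im[cr[2]:cr[3],cr[0]:cr[1]].max(2)
m=render(c,p,.005,np.array([cr[0],cr[2]]),g.shape)
print((M.T@(np.r_[p[:2],.026]-s["tool_pos"])).round(4))
o=cv2.cvtColor(np.clip(g*2.5,0,255).astype(np.uint8),cv2.COLOR_GRAY2BGR);o=cv2.resize(o,None,fx=5,fy=5)
cs,_=cv2.findContours((cv2.resize(m,None,fx=5,fy=5)>.5).astype(np.uint8),0,2);cv2.drawContours(o,cs,-1,(0,0,255),1)
cv2.imwrite("pics/w2c.png",o)
E
```

```text
2.3667 [0.58880838 0.1585605  0.11357414] [[-9.770e-01  2.133e-01  3.500e-03]
 [ 2.133e-01  9.770e-01  5.000e-04]
 [-3.300e-03  1.200e-03 -1.000e+00]]
276 211
[ 0.58736493  0.15902925 -0.28650197] 245.33137254901962 2108.9
[0.0018 0.     0.0876]
```

View pics/w2c.png

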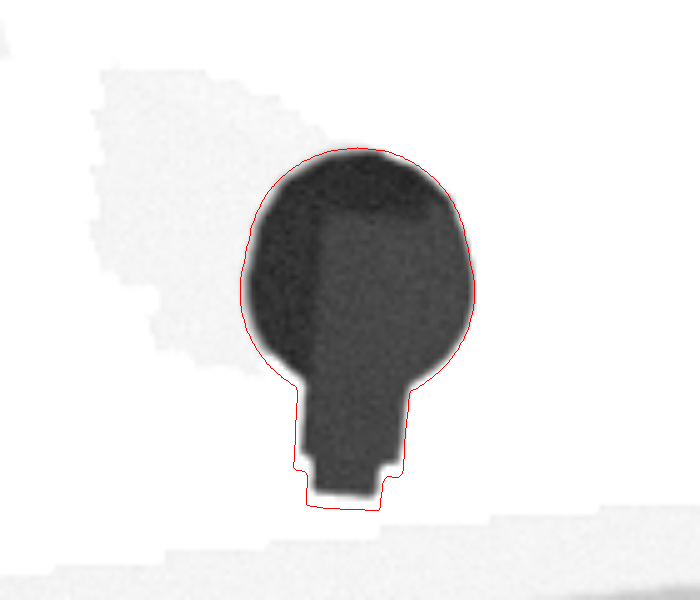

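The overlay shows the knob's nose pointing down, turned slightly left. The model outline is about 4% too large, so I refit with the height free.

```bash
python3 - <<'E'
from fit import *
c=load("pics/w2.png")
for z in(-.015,-.01,-.005,0,.005):
    for t in (60,80): print(z,t,fit("pics/w2.png",(206,346,151,271),t,(.587,.1585,(-.25,)),z), fit("pics/w1.png",(235,315,145,215),t,(.587,.1585,(-.25,)),z))
E
```

```text
-0.015 60 (array([ 0.59306222,  0.15806343, -0.28406117]), np.float64(130.1137254901961), np.float64(2108.9)) (array([ 0.59122598,  0.15898805, -0.26087368]), np.float64(39.9343137254902), np.float64(921.0499999999998))
-0.015 80 (array([ 0.59333974,  0.15844597, -0.31609301]), np.float64(202.6843137254902), np.float64(2206.4)) (array([ 0.59108323,  0.1588374 , -0.266923  ]), np.float64(48.13333333333333), np.float64(978.2))
-0.01 60 (array([ 0.59165596,  0.15843035, -0.30955747]), np.float64(81.46862745098039), np.float64(2108.9)) (array([ 0.59022115,  0.15906198, -0.27751261]), np.float64(58.31078431372549), np.float64(921.0499999999998))
-0.01 80 (array([ 0.59174611,  0.15854212, -0.30427345]), np.float64(135.97450980392156), np.float64(2206.4)) (array([ 0.59005996,  0.15884067, -0.2623455 ]), np.float64(39.25098039215686), np.float64(978.2))
-0.005 60 (array([ 0.5900965 ,  0.15879028, -0.29658088]), np.float64(77.6313725490196), np.float64(2108.9)) (array([ 0.58888589,  0.15916197, -0.28012845]), np.float64(84.05980392156863), np.float64(921.0499999999998))
-0.005 80 (array([ 0.5
[... 338 characters left out ...]
]), np.float64(111.58333333333333), np.float64(921.0499999999998))
0 80 (array([ 0.5885252 ,  0.1590558 , -0.29008894]), np.float64(99.91960784313727), np.float64(2206.4)) (array([ 0.58805908,  0.15908468, -0.27326737]), np.float64(58.16862745098039), np.float64(978.2))
0.005 60 (array([ 0.58710156,  0.15919599, -0.29187132]), np.float64(245.35882352941178), np.float64(2108.9)) (array([ 0.58690278,  0.15864561, -0.22903535]), np.float64(141.1735294117647), np.float64(921.0499999999998))
0.005 80 (array([ 0.58722925,  0.15931476, -0.2965125 ]), np.float64(178.48627450980393), np.float64(2206.4)) (array([ 0.58699685,  0.159073  , -0.25266665]), np.float64(85.16078431372549), np.float64(978.2))
```

Call:
{"name": "jog_arm", "arguments": {"targets": [[0, 0, 0.025, 5], [0, 0, 0.05, 5], [0, 0, 0.07, 5], [0, 0, 0.08, 5], [0, 0, 0.0845, 5]]}}

```text
time: 2.83
tool_pos: [0.5873, 0.1578, 0.0261]
tool_rot: [-0.001, 0.151, 0.989, -0.0]
contact_force: [-0.7, 0.3, 0.7]
gripper_width: 1.0
```

Call:
{"name": "jog_arm", "arguments": {"targets": [[0, 0, 0, 0], [0, 0, 0, 0], [0, 0, 0, 0], [0, 0, 0, 0]]}}

```text
time: 3.17
tool_pos: [0.5889, 0.1581, 0.0286]
tool_rot: [0.001, 0.151, 0.989, 0.0]
contact_force: [0.4, -0.1, 0.2]
gripper_width: 1.002
```

Call:
{"name": "jog_arm", "arguments": {"targets": [[0, 0, 0, 0], [0, 0, 0, 0], [0, 0, 0, 0], [0, 0, 0, 0], [0, 0, 0, 0]], "fingers": 0}}

```text
time: 3.58
tool_pos: [0.5876, 0.1579, 0.0268]
tool_rot: [-0.0, 0.151, 0.989, -0.0]
contact_force: [0.1, 0.5, 0.6]
gripper_width: 0.298
```

Call:
{"name": "jog_arm", "arguments": {"targets": [[0, 0, 0, 0], [0, 0, 0, 0], [0, 0, 0, 0], [0, 0, 0, 0], [0, 0, 0, 0]]}}

```text
time: 4.0
tool_pos: [0.5877, 0.1579, 0.0269]
tool_rot: [0.0, 0.151, 0.989, 0.0]
contact_force: [-0.3, 0.7, 0.8]
gripper_width: 0.146
```

Call:
{"name": "jog_arm", "arguments": {"targets": [[0, 0, -0.02, 0], [0, 0, -0.05, 0], [0, 0, -0.085, 0], [0, 0, -0.12, 0], [0, 0, -0.15, 0]]}}

```text
time: 4.42
tool_pos: [0.5877, 0.1579, 0.1789]
tool_rot: [0.0, 0.151, 0.989, 0.0]
contact_force: [-0.1, -0.4, 0.5]
gripper_width: 0.148
```

Call:
{"name": "jog_arm", "arguments": {"targets": [[0, 0, 0, 0], [0, 0, 0, 0], [0, 0, 0, 0], [0, 0, 0, 0]]}}

```text
time: 4.75
tool_pos: [0.5862, 0.1577, 0.1743]
tool_rot: [-0.002, 0.151, 0.989, -0.001]
contact_force: [-0.2, 0.3, -0.7]
gripper_width: 0.148
```

```bash
python3 - <<'E'
from h import *
s=manip.state();M=R.from_quat(s["tool_rot"],scalar_first=True).as_matrix();print(s["time"],s["tool_pos"],s["gripper_width"],s["contact_force"]);print(M.round(4))
# timer estimate from scene/side pixels: screws side view
S=load("pics/side0.png");C=load("pics/scene0.png")
px=lambda x,y:((x-396)/6+223-.4,219+(y-300)/6-.4)
pc=lambda x,y:((x-396)/6+243-.4,154+y/6-.4)
for n,x,y in[("a",511,434),("b",690,422),("c",702,527),("d",515,540)]: print(n,at(S,px(x,y),.054).round(4))
print("shaft side",at(S,px(572,455),.078).round(4),"base",at(S,px(577,485),.054).round(4),"scene",at(C,pc(629,112),.078).round(4),"base",at(C,pc(626,158),.054).round(4))
for n,x,y in[("a",487,134),("b",672,95),("c",716,178),("d",528,219)]: print(n,at(C,pc(x,y),.054).round(4))
E
```

```text
4.75 [0.58624958 0.15768226 0.17427352] 0.14822468341273262 [-0.18598749  0.27877996 -0.70256855]
[[-9.544e-01  2.984e-01 -4.100e-03]
 [ 2.984e-01  9.544e-01 -6.000e-04]
 [ 3.700e-03 -1.800e-03 -1.000e+00]]
a [ 0.4561 -0.1265  0.054 ]
b [ 0.5563 -0.1495  0.054 ]
c [ 0.5406 -0.2215  0.054 ]
d [ 0.4394 -0.1984  0.054 ]
shaft side [ 0.4814 -0.1692  0.078 ] base [ 0.4823 -0.1727  0.054 ] scene [ 0.479  -0.1675  0.078 ] base [ 0.4852 -0.1602  0.054 ]
a [ 0.5383 -0.2162  0.054 ]
b [ 0.4354 -0.1911  0.054 ]
c [ 0.4532 -0.1215  0.054 ]
d [ 0.5545 -0.1465  0.054 ]
```

Call:
{"name": "jog_arm", "arguments": {"targets": [[-0.006, -0.034, 0, 0], [-0.012, -0.07, 0, 0], [-0.018, -0.106, 0, 0], [-0.024, -0.142, 0, 0], [-0.03, -0.175, 0, 0]]}}

```text
time: 5.17
tool_pos: [0.5622, -0.0196, 0.1743]
tool_rot: [-0.002, 0.151, 0.989, -0.0]
contact_force: [0.1, 0.0, 0.4]
gripper_width: 0.148
```

Call:
{"name": "jog_arm", "arguments": {"targets": [[-0.006, -0.036, 0, -1], [-0.012, -0.072, 0, -2], [-0.018, -0.108, 0, -3], [-0.024, -0.142, 0, -4], [-0.0285, -0.166, 0, -4]]}}

```text
time: 5.58
tool_pos: [0.5399, -0.1873, 0.1744]
tool_rot: [-0.002, 0.117, 0.993, 0.0]
contact_force: [0.5, 0.1, -0.6]
gripper_width: 0.152
```

Call:
{"name": "jog_arm", "arguments": {"targets": [[0, 0, 0, 0], [0, 0, 0, 0], [0, 0, 0, 0], [0, 0, 0, 0], [0, 0, 0, 0]]}}

```text
time: 6.0
tool_pos: [0.5417, -0.1838, 0.1763]
tool_rot: [-0.0, 0.115, 0.993, 0.0]
contact_force: [-0.1, 0.4, -0.9]
gripper_width: 0.148
```

```bash
python3 - <<'E'
from h import *
s=manip.state();M=R.from_quat(s["tool_rot"],scalar_first=True).as_matrix();print(s["time"],s["tool_pos"],s["gripper_width"],s["contact_force"]);print(M.round(4))
c,im=snap("wrist","pics/w3.png")
im=np.clip(((im/255.)**.6)*255,0,255).astype(np.uint8)[:,:,::-1]
cv2.imwrite("pics/w3c.png",cv2.resize(im[0:300,80:480],None,fx=2,fy=2,interpolation=cv2.INTER_CUBIC))
E
```

```text
6.0 [ 0.5416906  -0.18375047  0.17625094] 0.14843571161579214 [-0.09098906  0.43906348 -0.94874605]
[[-9.733e-01  2.294e-01 -8.000e-04]
 [ 2.294e-01  9.733e-01  6.000e-04]
 [ 9.000e-04  4.000e-04 -1.000e+00]]
```

View pics/w3c.png

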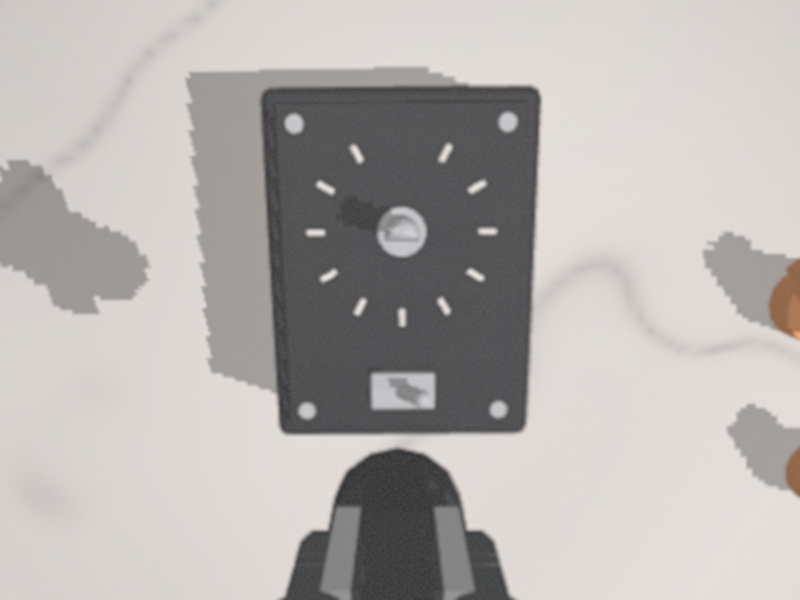

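The timer is sharp in this view. In crop pixels the screws are at (294,124), (508,122), (498,410) and (307,411). The shaft collar is at (402,232), with its flat towards the toggle at (403,390). The rear rim of the held knob's hub peaks at (398,450).

```bash
python3 - <<'E'
from h import *
s=manip.state();M=R.from_quat(s["tool_rot"],scalar_first=True).as_matrix();t=s["tool_pos"]
c=load("pics/w3.png");q=lambda x,y:(80+x/2-.25,y/2-.25)
P=[at(c,q(*p),.054) for p in[(294,124),(508,122),(498,410),(307,411)]]
for p in P:print(p.round(4))
a=[np.arctan2(*(P[i]-P[j])[[1,0]]) for i,j in((2,1),(3,0))];b=[np.arctan2(*(P[i]-P[j])[[1,0]])-np.pi/2 for i,j in((1,0),(2,3))]
print("yaw",np.unwrap(a),b,"dims",np.linalg.norm(P[1]-P[0]),np.linalg.norm(P[2]-P[1]))
yaw=np.mean(a+b);cen=np.mean(P,0);x=np.array([np.cos(yaw),np.sin(yaw),0])
print("yaw",yaw,"center",cen,"shaft from centre",cen-.015*x,"ticks",at(c,q(402,231.5),.054),"toggle",at(c,q(403,390),.06))
sh=cen-.015*x;sh[2]=.078
pr=lambda P:((proj(c,P)[0]-[80,0])+.25)*2
print("tip proj",pr(sh),"flat centre proj",pr(sh+.002*x), "tool yaw",np.arctan2(-M[1,0],-M[0,0]))
# knob in hand
for z in(.1544,.1734):
    k=at(c,q(398,450),z);print("hub rear in tool",(M.T@(k-t)).round(4))
# predicted circle for knob at tool (0,0)
for dx in(-.003,0,.003):
  for dz in(.0219,.0029):
    al=np.radians([-60,-30,0,30,60]);pts=np.c_[dx+.016*np.cos(al),.016*np.sin(al),0*al+dz]
    print(dx,dz,[tuple(pr(M@p+t).round().astype(int)) for p in pts])
E
```

```text
[ 0.4375 -0.195   0.054 ]
[ 0.4538 -0.1226  0.054 ]
[ 0.5555 -0.1459  0.054 ]
[ 0.539  -0.2179  0.054 ]
yaw [-0.22456927 -0.22239218] [np.float64(-0.2217005143692683), np.float64(-0.22529317534579918)] dims 0.07414538196467271 0.10429068186340891
yaw -0.2234887849337739 center [ 0.49644491 -0.17035659  0.054     ] shaft from centre [ 0.48181796 -0.16703209  0.054     ] ticks [ 0.48156333 -0.16681125  0.054     ] toggle [ 0.53765302 -0.1795253   0.06      ]
tip proj [402.03633737 236.22714901] flat centre proj [402.06821863 242.45554563] tool yaw -0.2315010453531758
hub rear in tool [0.0157 0.0012 0.0221]
hub rear in tool [0.0227 0.0012 0.0031]
-0.003 0.0219 [(np.int64(337), np.int64(491)), (np.int64(360), np.int64(469)), (np.int64(393), np.int64(461)), (np.int64(426), np.int64(469)), (np.int64(449), np.int64(491))]
-0.003 0.0029 [(np.int64(330), np.int64(525)), (np.int64(356), np.int64(501)), (np.int64(393), np.int64(492)), (np.int64(429), np.int64(501)), (np.int64(455), np.int64(525))]
0 0.0219 [(np.int64(337), np.int64(480)), (np.int64(360), np.int64(457)), (np.int64(393), np.int64(449)), (np.int64(426), np.int64(458)), (np.int64(449), np.int64(480))]
0 0.0029 [(np.int64(330), np.int64(513)), (np.int64(356), np.int64(488)), (np.int64(393), np.int64(479)), (np.int64(429), np.int64(488)), (np.int64(455), np.int64(513))]
0.003 0.0219 [(np.int64(337), np.int64(468)), (np.int64(360), np.int64(446)), (np.int64(393), np.int64(438)), (np.int64(426), np.int64(446)), (np.int64(449), np.int64(468))]
0.003 0.0029 [(np.int64(330), np.int64(500)), (np.int64(356), np.int64(476)), (np.int64(393), np.int64(466)), (np.int64(429), np.int64(476)), (np.int64(455), np.int64(500))]
```

Call:
{"name": "jog_arm", "arguments": {"targets": [[0.02, 0.0004, 0.01, 0], [0.045, 0.0008, 0.025, -0.5], [0.0626, 0.0012, 0.045, -0.5], [0.0626, 0.0012, 0.058, -0.5], [0.0626, 0.0012, 0.064, -0.5]]}}

```text
time: 6.47
tool_pos: [0.4798, -0.1681, 0.1105]
tool_rot: [-0.001, 0.112, 0.994, 0.001]
contact_force: [-0.2, 0.2, -0.3]
gripper_width: 0.148
```

Call:
{"name": "jog_arm", "arguments": {"targets": [[0, 0, 0, 0], [0, 0, 0, 0], [0, 0, 0, 0], [0, 0, 0, 0], [0, 0, 0, 0]]}}

```text
time: 6.88
tool_pos: [0.4821, -0.1698, 0.1139]
tool_rot: [0.001, 0.112, 0.994, -0.0]
contact_force: [-0.2, 0.0, -0.4]
gripper_width: 0.147
```

Call:
{"name": "jog_arm", "arguments": {"targets": [[0, 0, 0, 0], [0, 0, 0, 0], [0, 0, 0, 0], [0, 0, 0, 0], [0, 0, 0, 0]]}}

```text
time: 7.3
tool_pos: [0.481, -0.1694, 0.1128]
tool_rot: [-0.0, 0.112, 0.994, 0.0]
contact_force: [0.1, -0.1, -0.4]
gripper_width: 0.15
```

```bash
python3 - <<'E'
from h import *
s=manip.state();M=R.from_quat(s["tool_rot"],scalar_first=True).as_matrix();t=s["tool_pos"];print(t,s["joint_vel"].round(3),np.arctan2(-M[1,0],-M[0,0]))
# knob apparent -> wanted TCP
w=np.array([.4817,-.1669,t[2]])-M@np.array([-.0003,.0012,0])
print("remaining tool-frame",(M.T@(w-t)).round(4), "tilt",M[:,2])
row=[]
c0=None
for n in("scene","side","wrist"):
    c,im=snap(n,f"pics/{n}4.png")
    if n=="wrist": cr=cv2.resize(im[100:300,180:380],(400,400))
    else:
        u,v=proj(c,[.4817,-.1669,.08])[0].astype(int);print(n,u,v,"origin",u-20,v-20);cr=cv2.resize(im[v-20:v+20,u-20:u+20],(400,400),interpolation=cv2.INTER_CUBIC)
    row.append(np.clip(((cr/255.)**.5)*255,0,255).astype(np.uint8)[:,:,::-1])
cv2.imwrite("pics/c4.png",np.vstack([np.hstack(row[:2])]))
E
```

```text
[ 0.48102933 -0.16940284  0.1127791 ] [-0.001 -0.     0.001  0.001  0.001  0.   ] -0.22451691525213724
remaining tool-frame [0.0002 0.0014 0.    ] tilt [-5.60742206e-05  3.83655690e-05 -9.99999998e-01]
scene 280 172 origin 260 152
side 251 243 origin 231 223
```

View pics/c4.png

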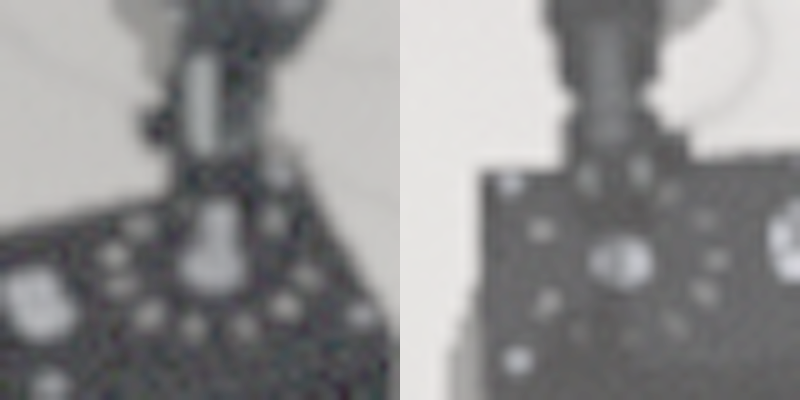

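Call:
{"name": "jog_arm", "arguments": {"targets": [[0.0002, 0.0013, 0, 0], [0.0002, 0.0013, 0.003, 0], [0.0002, 0.0013, 0.007, 0], [0.0002, 0.0013, 0.009, 0], [0.0002, 0.0013, 0.01, 0]]}}

```text
time: 7.87
tool_pos: [0.4807, -0.1679, 0.102]
tool_rot: [-0.001, 0.112, 0.994, 0.0]
contact_force: [0.1, -0.5, -0.9]
gripper_width: 0.151
```

Call:
{"name": "jog_arm", "arguments": {"targets": [[0, 0, 0, 0], [0, 0, 0, 0], [0, 0, 0, 0], [0, 0, 0, 0], [0, 0, 0, 0]]}}

```text
time: 8.28
tool_pos: [0.4813, -0.1681, 0.103]
tool_rot: [0.0, 0.112, 0.994, -0.0]
contact_force: [0.2, -0.0, 0.4]
gripper_width: 0.147
```

Call:
{"name": "jog_arm", "arguments": {"targets": [[0, 0, 0.001, 0], [0, 0, 0.002, 0], [0, 0, 0.003, 0], [0, 0, 0.004, 0], [0, 0, 0.005, 0]]}}

```text
time: 8.7
tool_pos: [0.4811, -0.1681, 0.0977]
tool_rot: [-0.0, 0.112, 0.994, 0.0]
contact_force: [-0.4, 0.2, -0.5]
gripper_width: 0.146
```

Call:
{"name": "jog_arm", "arguments": {"targets": [[0, 0, 0.001, 0], [0, 0, 0.002, 0], [0, 0, 0.003, 0], [0, 0, 0.003, 0], [0, 0, 0.003, 0]]}}

```text
time: 9.12
tool_pos: [0.4814, -0.1682, 0.0948]
tool_rot: [0.0, 0.112, 0.994, -0.0]
contact_force: [1.2, 0.3, -1.7]
gripper_width: 0.148
```

Call:
{"name": "jog_arm", "arguments": {"targets": [[0, 0, 0.001, 0], [0, 0, 0.002, 0], [0, 0, 0.003, 0], [0, 0, 0.004, 0], [0, 0, 0.004, 0]]}}

```text
time: 9.53
tool_pos: [0.4813, -0.1681, 0.0907]
tool_rot: [0.0, 0.112, 0.994, -0.0]
contact_force: [2.4, -0.6, -1.9]
gripper_width: 0.15
```

Call:
{"name": "jog_arm", "arguments": {"targets": [[0, 0, 0.001, 0], [0, 0, 0.002, 0], [0, 0, 0.003, 0], [0, 0, 0.004, 0], [0, 0, 0.004, 0]]}}

```text
time: 9.95
tool_pos: [0.4813, -0.1682, 0.0867]
tool_rot: [0.0, 0.112, 0.994, -0.0]
contact_force: [2.6, -0.9, -1.1]
gripper_width: 0.145
```

Call:
{"name": "jog_arm", "arguments": {"targets": [[0, 0, 0.001, 0], [0, 0, 0.002, 0], [0, 0, 0.003, 0], [0, 0, 0.003, 0], [0, 0, 0.003, 0]]}}

```text
time: 10.37
tool_pos: [0.4814, -0.1682, 0.0839]
tool_rot: [0.0, 0.112, 0.994, -0.0]
contact_force: [2.2, -0.7, 0.9]
gripper_width: 0.149
```

Call:
{"name": "jog_arm", "arguments": {"targets": [[0, 0, 0.001, 0], [0, 0, 0.002, 0], [0, 0, 0.003, 0], [0, 0, 0.003, 0], [0, 0, 0.003, 0]]}}

```text
time: 10.78
tool_pos: [0.4814, -0.1682, 0.0811]
tool_rot: [0.0, 0.112, 0.994, -0.0]
contact_force: [2.3, -0.4, 4.3]
gripper_width: 0.147
```

Call:
{"name": "jog_arm", "arguments": {"targets": [[0, 0, 0.001, 0], [0, 0, 0.002, 0], [0, 0, 0.003, 0], [0, 0, 0.003, 0], [0, 0, 0.003, 0]]}}

```text
time: 11.2
tool_pos: [0.4814, -0.1682, 0.0782]
tool_rot: [0.0, 0.112, 0.994, -0.0]
contact_force: [0.4, 1.8, 5.7]
gripper_width: 0.148
```

Call:
{"name": "jog_arm", "arguments": {"targets": [[0, 0, 0.0005, 0], [0, 0, 0.001, 0], [0, 0, 0.0015, 0], [0, 0, 0.002, 0], [0, 0, 0.002, 0]]}}

```text
time: 11.62
tool_pos: [0.4815, -0.1683, 0.0775]
tool_rot: [-0.0, 0.112, 0.994, -0.0]
contact_force: [-2.0, 0.9, 11.9]
gripper_width: 0.148
```

Call:
{"name": "jog_arm", "arguments": {"targets": [[0, 0, 0.0005, 0], [0, 0, 0.001, 0], [0, 0, 0.001, 0], [0, 0, 0.001, 0], [0, 0, 0.001, 0]]}}

```text
time: 12.03
tool_pos: [0.4816, -0.1683, 0.0773]
tool_rot: [-0.0, 0.112, 0.994, -0.0]
contact_force: [-4.6, 1.3, 17.4]
gripper_width: 0.146
```

```bash
python3 - <<'E'
from h import *
row=[]
for n in("scene","side"):
    c,im=snap(n,f"pics/{n}5.png")
    u,v=proj(c,[.4817,-.1669,.08])[0].astype(int)
    cr=cv2.resize(im[v-20:v+20,u-20:u+20],(400,400),interpolation=cv2.INTER_CUBIC)
    k=[proj(c,P)[0] for P in([.4817,-.1669,.056],[.4817+.0254,-.1669-.0058,.081])];print(n,[(((p-[u-20,v-20])+.5)*10).round() for p in k])
    row.append(np.clip(((cr/255.)**.5)*255,0,255).astype(np.uint8)[:,:,::-1])
cv2.imwrite("pics/c5.png",np.hstack(row))
s=manip.state();print(s["contact_force"],s["tool_pos"],s["time"])
E
```

```text
scene [array([212., 264.]), array([136., 222.])]
side [array([216., 253.]), array([291., 203.])]
[-4.18155805  2.705911   17.43207757] [ 0.48162456 -0.168305    0.07734554] 12.1333
```

View pics/c5.png

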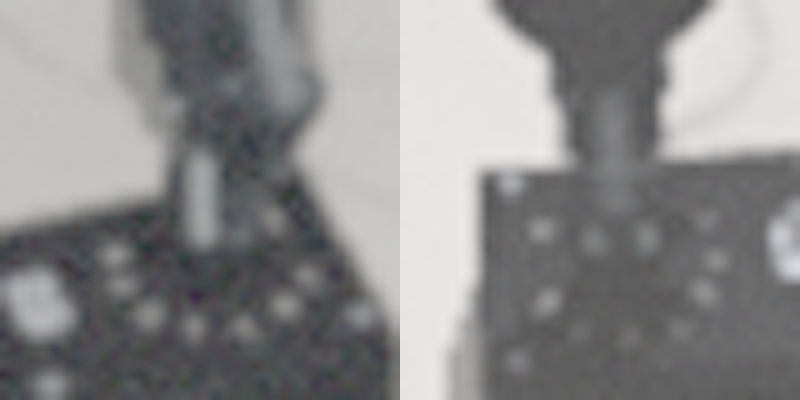

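The shaft is now hidden under the knob, which sits upright and close to the plate inside the scale ring. The push is 17 N against the stop, so I'm handing in.

```bash
python3 -c "
from plant import manip
print(manip.job_done());s=manip.state();print(s['time'],s['tool_pos'],s['contact_force'],s['gripper_width'])"
```

```text
the job is handed in; nothing more can be done
None
the job is handed in; nothing more can be done
```

I pinched the knob by its bar and lifted it clear of the box. I lined it up with the timer's flat side (yaw about -0.224 rad), lowered it onto the shaft and pressed it to the stop. I handed the job in at about 12.1 s, still holding it pressed.

**Seating:** The spring began pushing back at the expected height, 4.3 N then 5.7 N. The force then rose to about 17 N with almost no further travel, which fits the shaft being at its stop. The gripper height puts the knob's underside about 55 mm above the sill, against 56 mm expected. The grip opening stayed at about 0.147 throughout, so the knob did not slip sideways.

**Last pictures:** The shaft is hidden under the knob, which looks upright inside the scale ring. They were too coarse and dark to confirm the nose direction. That rests on the flat and toggle seen from the wrist camera, and on the knob going on at all.

**Disagreements:**
- The knob outline in the wrist view was about 4% smaller than my model.
- The wrist camera showed a sideways bias of about 1 mm, which I cancelled by measuring the knob and shaft in the same view.
- A side force of about 4–5 N remained at the end.

I did not re-check the bystander objects; the moves were planned clear of them.

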